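Refill the pouch feeder and set its side guide

TASK

Take the pack of document pouches out of the sorter and lower it, long side upright, into the feeder's sloping tray until it stands fully home on the tray's foot behind the throat lip. Then slide the side guide in by its fin until you feel it stop, so that the pack is held snug, without play, between it and the clamped far guide; do this gently and do not force it against the pack. Leave the pack standing there and leave the stapler, the tape measure and the staple box where they are.

Things in the scene. Friction and masses are not known exactly. Their poses are not given: they have to be found in the camera images.
- pouch_pack: Stiff stack of document pouches, white with an orange band, about 0.1 kg. Firm body 124 x 104 x 14 mm (film edges look 1 to 2 mm larger). Starts upright on a 104 mm edge in the sorter's middle slot. Origin: middle of its rear large face; x along the 124 mm side (up at the start), y along the 104 mm side, z through the thickness towards the banded face (to the left at the start).
- pack_middle (a point): The middle of the pouch pack: half its height, width and thickness (7 mm from the pack's origin along its z). Axes as the pack's.
- sorter: Low fixed desk file sorter of dark steel wire, base 124 x 150 mm, 64 mm high, five 17 mm slots side by side along its x. The pack stands in the middle one on the 3 mm base plate and sticks out about 64 mm above the wires; the other slots are empty. Origin: on the bench under its middle; y along the slots, z up.
- feeder: Grey desktop pouch feeder, fixed, its front turned to the left, housing 176 x 268 mm and 88 mm high, with the sloping tray on top. Origin: on the bench below the tray's origin; x to its rear, y to its left seen from its front, z up. Housing from x = -96 to 90 mm and y = -165 to 103 mm.
- tray: The feeder's tray; its bed leans back 30 degrees from vertical. Origin: where bed face and foot meet, 75 mm above the bench, about midway between the guides. z up along the bed, x through the bed to the rear, y to the far guide. Bed face: plane x = 0, z = 0 to 80 mm; the pack lies on it at negative x, standing on the foot (z = 0); its top 44 mm stay free.
- throat (a point): Middle of the throat's mouth, between bed and lip: the lip faces the bed 22 mm in front of it, is 23 mm high and flares out above, up to 30 mm. The pack goes in between along the bed. Axes as the tray's.
- far_guide_face (a point): Middle of the inner face of the far guide, a black wall 20 mm deep from z = 30 to 80 mm of the tray on its +y side, with a thumb screw. It was clamped there for the last job, at tray y = 52 to 66 mm, and stays put. The pack's far edge goes against this face. Axes as the tray's.
- side_guide (a joint): Sliding side guide facing the far one: a black wall 20 mm deep, z = 30 to 80 mm of the tray, on the side nearer the robot, moving along the tray's y. Value in m: its inner face stands at tray y = -(34 mm + value); it grows as the guide opens, to 56 mm. It starts open, moves stiffly (about 2 N) and stays where it is left.
- guide_fin (a point): Top middle of the side guide's grip fin, an upright black blade 10 mm thick along the tray's y and 18 mm deep along its x, which stands 42 mm above the bed's upper edge along the tray's z. Its middle is 48 mm outside the guide's inner face. Moves with the guide; pinch it or push its outer side. Axes as the tray's.
- stapler: Red and black desk stapler, 142 x 32 x 54 mm, on the right, near the bench front. Origin: middle of its underside. Bystander.
- tape_measure: Yellow tape measure, 66 x 35 x 64 mm, standing between sorter and scanner, at the back. Origin: middle of its underside. Bystander.
- staple_box: Small white staple box, 62 x 36 x 22 mm, on the right, between stapler and label roll. Origin: middle of its underside. Bystander.

How it is judged:
By the outcome, as a careful person would: the job done as asked, in the order asked, and still so for the second after the job is handed in, with the robot touching nothing.
It also fails if it takes over 42 s, if anything falls off the work surface, if the arm or the gripper's body presses on something with over 40 N, if the wrist force passes 120 N, or if a joint passes its speed limit or range.

ROBOT

A 6-joint arm with a two-finger parallel gripper is mounted at the origin on a cart in front of the work surface, level with it; the furniture and walls round the work are solid. World frame = base frame: x ahead of the robot, y to its left, z up, the work surface at z = 0. Lengths are in m, angles in rad, forces in N, time in s.
With the tool pointing down it reaches from about 0.35 to 0.8 m from the base axis. Payload 7.3 kg.
Tool frame: the origin (TCP) lies between the finger pads; the fingertips stand bot.tips_ahead ahead of it and the grasp point (between the pads) lies 8 mm behind it (bot.tips_ahead is the distance from the TCP to the fingertips, in m); z points along the fingers, y is the direction in which the jaws open and shut (so a half turn about z gives the same grasp; the last joint's range is limited). The gripper opens to 85 mm and grips with 20 to 120 N. Pads are 22 mm wide; open, the fingers measure 114 mm over their backs; the gripper's body (76 mm by 85 mm) begins 54 mm behind the grasp point. The pads swing forward as they close: fully open they stand 13 mm farther back than shut.
Start: joints at [-1.494, 0.342, 1.524, -0, 1.275, -0.146], TCP at [0.116, -0.512, 0.242] pointing down, gripper open.
Joint ranges: [-2.53, 2.53], [-0.77, 2.02], [0.04, 2.7], [-1, 4.14], [0.28, 2.66], [-3.11, 3.11]. Speed limits (rad/s): [2.57, 2.57, 3.14, 3.14, 3.14, 3.14].

INTERFACE

Orientations are given as a unit quaternion [w, x, y, z].
In Python, from rig import bot gives the robot as it stands.
- The arm moves only by the tool jog_arm, never from a script. Its argument "deltas" is a list of rows, each a list of 2 entries, a list of its own where there are three numbers: the shift along the tool's x, y, z in cm, then the turn about the tool's z in rad. In form: [[[tx, ty, tz], roll], ...]. A call has 1 to 8 rows; each row shifts and turns the pose as measured when the row begins, along the tool's axes as they then stand; what a row does not reach is not made up. A row lasts 1/8 s, in which the tool goes at most 62.5 mm and 10.7 degrees, less where a joint would pass 70% of its speed; a pose out of reach is approached as far as the arm can. A call with a gripper value outside its range is refused whole. "claw" is the closure, from 0 (fully open) to 1 (shut), set as the call begins (left out, the last holds). The fingers move at their own pace and stop on an object; "grip_force" is the grip in N (left out, the last holds). Time passes only in rows, so rows that do not move let the fingers close. It gives the time, the measured TCP pose, the force and the opening at its end, in the units of the state.
- bot.get_state(): the state, without advancing time (a new reading comes with each control period).
- bot.get_image(name): name is "side" or "top" or "wrist"; returns a dict with "frame" (480x640x3 uint8, blue, green, red), "vertical_fov" (degrees; the focal length in pixels is half the picture's height over the tangent of half this angle, whatever the lens; pixels are square), "cx", "cy" (the principal point, pixels), "R" (3x3) and "t" (3): a world point X has camera coordinates R X + t; the wrist camera has in their place "hand_eye" (4x4, takes a point from camera to tool coordinates, whose origin is the TCP and whose axes are the flange's). Camera axes: x right, y down, z forward; pixel columns grow to the right and rows downward; lengths in m; the calibration is good to about 2 mm. A picture is of the moment at which its call begins: read the wrist's pose just before it. There is no depth.
- bot.job_done(): hands the job in, once; it reports no verdict.
The state is a dict: "clock": time; "q": joint angles; "qvel": joint speeds; "effort": joint torques, N m; "position": TCP position; "tcp_rot": TCP orientation; "wrist_force": force on the tool from outside, world axes, zero at the start; "torque": the same for the moment, N m; "width": finger opening in m.
Only numpy, scipy, OpenCV 4.12 (cv2) and the standard library are available. Lean on these libraries where they do the work, as an engineer would, in place of code of your own. Each camera call takes 0.05 s, during which the arm holds its last target. There are 200 camera calls.

## Working session

There is one attempt and no reset: what is moved stays moved. The work goes in short steps, Python scripts to look and compute and a tool call to move; the robot and the scene stay as the last step left them, time stands still between calls to the robot, and variables do not carry over. Pictures are saved under pics/ and viewed, about 8 in all and at most 12, crops included, and the job is handed in when it is done.

Besides the shell and the picture viewer there is one more tool, called after "Request:" by a JSON object that holds its "fn" and its "kwargs". jog_arm: Moves the arm, as the interface text tells. Its arguments: {"type":"object","properties":{"deltas":{"type":"array","items":{"type":"array"}},"claw":{"type":"number"},"grip_force":{"type":"number"}},"required":["deltas"]}

```bash
mkdir -p pics; ls; cat > h.py <<'E'
import numpy as np, cv2
from rig import bot
def cam(n):
    im=bot.get_image(n); f=240/np.tan(np.radians(im["vertical_fov"])/2)
    K=np.array([[f,0,im["cx"]],[0,f,im["cy"]],[0,0,1]]); return im,K
def proj(K,R,t,X):
    c=np.asarray(X)@np.asarray(R).T+np.asarray(t); return c[...,:2]/c[...,2:]*K[0,0]+K[:2,2]
def ray(K,R,t,u):
    R=np.asarray(R); o=-R.T@np.asarray(t); d=R.T@np.linalg.solve(K,[u[0],u[1],1]); return o,d/np.linalg.norm(d)
def onplane(K,R,t,u,p,n):
    o,d=ray(K,R,t,u); return o+d*np.dot(np.asarray(p)-o,n)/np.dot(d,n)
def tri(rays):
    A=sum(np.eye(3)-np.outer(d,d) for o,d in rays); b=sum((np.eye(3)-np.outer(d,d))@o for o,d in rays)
    return np.linalg.solve(A,b)
E
python3 - <<'E'
from h import *
for n in("top","side"):
    im,K=cam(n); cv2.imwrite(f"pics/{n}0.png",im["frame"]); print(n,K[0,0],im["cx"],im["cy"],(-np.array(im["R"]).T@im["t"]).round(3),np.array(im["R"]).round(3).tolist())
im,K=cam("wrist");print(K[0,0],np.array(im["hand_eye"]).round(3).tolist())
print(bot.get_state(),bot.tips_ahead)
E
```

```text
pics
top 481.27507221565685 321.7489408512436 239.8212847645664 [0.378 0.007 1.104] [[-0.015, -1.0, -0.027], [-0.981, 0.02, -0.191], [0.191, 0.024, -0.981]]
side 519.590538825436 306.7553780126765 242.0028725114707 [0.075 0.976 0.727] [[-0.881, -0.473, 0.009], [-0.231, 0.413, -0.881], [0.413, -0.778, -0.473]]
352.29432847557086 [[-0.0, -0.958, -0.288, 0.074], [1.0, 0.0, -0.001, 0.001], [0.001, -0.288, 0.958, -0.131], [0.0, 0.0, 0.0, 1.0]]
{'clock': 0.15, 'q': array([-1.49397613e+00,  3.42587207e-01,  1.52478335e+00,  2.10719541e-05,
        1.27540509e+00, -1.45992140e-01]), 'qvel': array([-0.00035371, -0.00217819, -0.00349728, -0.00016239, -0.00080429,
        0.00244422]), 'effort': array([ 1.27671512e-03, -4.33909285e+01, -2.46147805e+01, -1.33774179e-04,
        5.79850501e-03,  6.16859268e-06]), 'position': array([ 0.1160209 , -0.51173112,  0.24177784]), 'tcp_rot': array([-5.90794430e-04,  9.93800916e-01,  1.11172790e-01,  3.05252101e-05]), 'wrist_force': array([-0.66097649, -0.11632034, -0.11273535]), 'torque': array([0.065195  , 0.01624782, 0.02679935]), 'width': 0.08532649878640836} 0.011
```

View pics/top0.png

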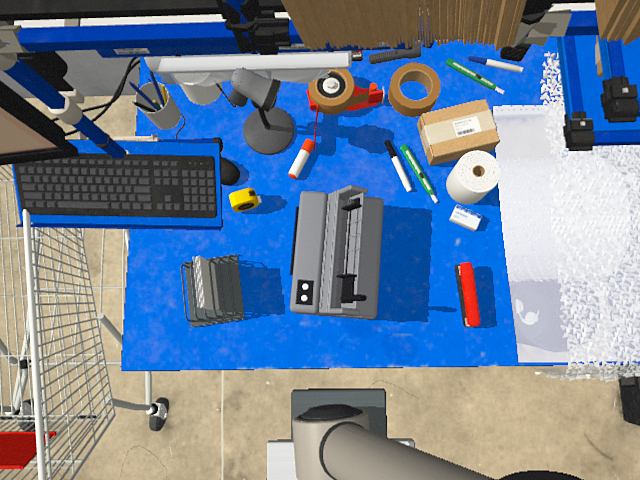

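View pics/side0.png

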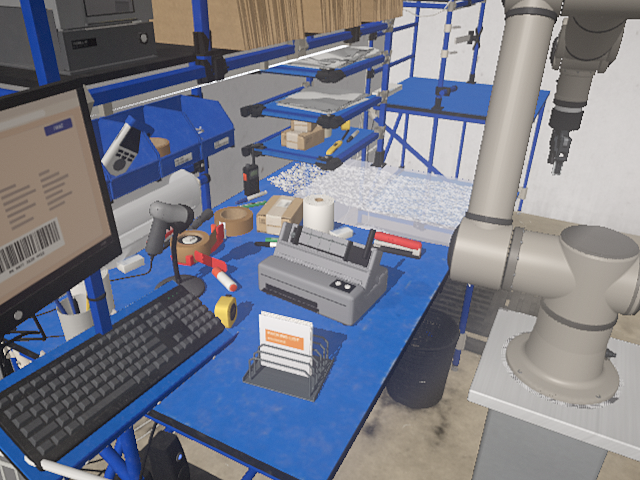

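Top view: sorter at about (213,290), feeder at (340,255), stapler (468,293), tape (243,200), staple box (465,217). The side view shows the pack's banded face at about (286,335). I'll enlarge a crop of each.

```bash
python3 - <<'E'
import cv2,numpy as np
a=cv2.imread("pics/top0.png")[175:335,170:400]
b=cv2.imread("pics/side0.png")[215:405,225:405]
cv2.imwrite("pics/ct.png",cv2.resize(a,None,fx=3.4,fy=3.4,interpolation=cv2.INTER_CUBIC))
cv2.imwrite("pics/cs.png",cv2.resize(b,None,fx=3.15,fy=3.15,interpolation=cv2.INTER_CUBIC))
E
```

```text
(no output)
```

View pics/ct.png

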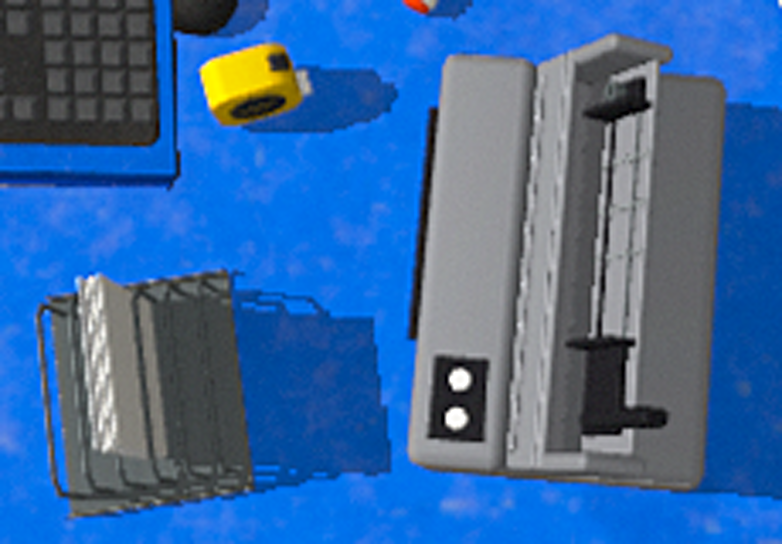

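View pics/cs.png

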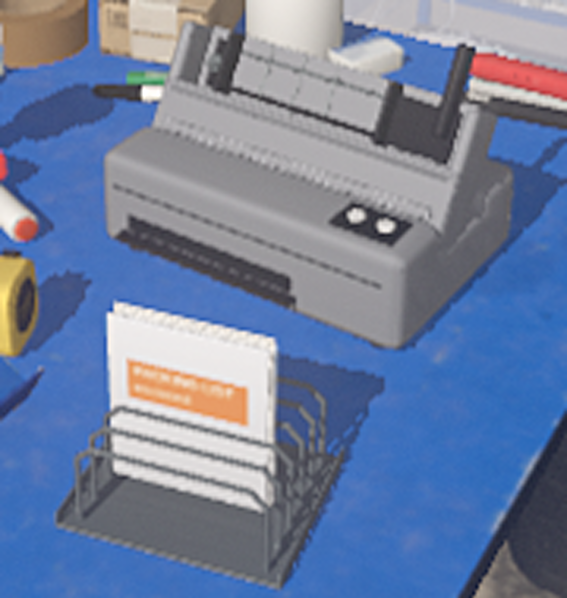

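Crops: the pack's top strip runs from about (89,278) to (106,452) in the top crop. The feeder's far guide is at about (617,100), the side guide at (605,345) and the fin tip at (655,415). Next I'll get rough positions.

```bash
python3 - <<'E'
from h import *
im,K=cam("top"); R,t=im["R"],im["t"]
def P(c,z): return onplane(K,R,t,(c[0]/3.4+170,c[1]/3.4+175),[0,0,z],[0,0,1])
for n,c,z in [("packFL",(78,279),.127),("packFR",(100,278),.127),("packNL",(95,452),.127),("packNR",(117,452),.127),
 ("sortNL base",(75,515),.003),("sortNR",(255,490),.003),("hFL",(440,57),.088),("hNL",(409,465),.088),("hFR",(725,80),.088),("hNR",(703,488),.088),
 ("fin tip",(662,415),.180),("guideface near(upper edge)",(632,342),.144),("far",(645,103),.144),("bedtop far",(660,60),.144),("bedtop near",(635,450),.144)]:
    print(n,P(c,z).round(4))
E
```

```text
packFL [0.538 0.298 0.127]
packFR [0.5384 0.2845 0.127 ]
packNL [0.4333 0.2839 0.127 ]
packNR [0.4331 0.2707 0.127 ]
sortNL base [0.3988 0.3311 0.003 ]
sortNR [0.4134 0.2106 0.003 ]
hFL [0.6852 0.0791 0.088 ]
hNL [0.4244 0.0998 0.088 ]
hFR [ 0.6657 -0.1039  0.088 ]
hNR [ 0.4076 -0.0804  0.088 ]
fin tip [ 0.4458 -0.051   0.18  ]
guideface near(upper edge) [ 0.4914 -0.037   0.144 ]
far [ 0.6365 -0.049   0.144 ]
bedtop far [ 0.6633 -0.0589  0.144 ]
bedtop near [ 0.4284 -0.037   0.144 ]
```

Pack top measures 105 x 13.5 mm, which matches: centre (0.486, 0.284), yaw 7.5°. Feeder yaw is about -5.1°. I'll travel towards the pack.

Request:
{"fn": "jog_arm", "kwargs": {"deltas": [[[4.8,-3.9,-0.3],0],[[4.8,-3.9,-0.3],0],[[4.8,-3.9,-0.3],0],[[4.8,-3.9,-0.3],0],[[4.8,-3.9,-0.3],0],[[4.8,-3.9,-0.3],0],[[4.8,-3.9,-0.3],0],[[4.8,-3.9,-0.3],0]], "claw": 0, "grip_force": 40}}

```text
clock: 1.2
position: [0.4245, -0.1202, 0.2658]
tcp_rot: [-0.0, 0.994, 0.107, 0.001]
wrist_force: [0.3, -1.8, -0.3]
width: 0.0857
```

```bash
cat >> h.py <<'E'
from scipy.spatial.transform import Rotation as Ro
def st():
    s=bot.get_state(); q=s["tcp_rot"]; return np.array(s["position"]),Ro.from_quat([q[1],q[2],q[3],q[0]]).as_matrix(),s
def wrist(name=None):
    p,T,_=st(); im,K=cam("wrist"); H=np.array(im["hand_eye"]); Rwc=T@H[:3,:3]; o=T@H[:3,3]+p
    if name: cv2.imwrite(name,im["frame"]); np.savez(name[:-4],K=K,R=Rwc.T,t=-Rwc.T@o)
    return im["frame"],K,Rwc.T,-Rwc.T@o
def delta(target,yawdeg=None):
    p,T,s=st(); d=T.T@(np.array(target)-p)*100; y=np.degrees(np.arctan2(T[1,0],T[0,0]))
    print("pos",p.round(4),"yaw",y.round(2),"tooldelta cm",d.round(2), "roll",None if yawdeg is None else np.radians(y-yawdeg).round(3), "tilt z",T[:,2].round(4))
E
python3 - <<'E'
from h import *
f,*_=wrist("pics/w1.png"); delta([.486,.284,.24],7.5)
E
```

```text
pos [ 0.4281 -0.1144  0.2662] yaw 12.52 tooldelta cm [ 14.27 -37.63   2.8 ] roll 0.088 tilt z [ 0.0053  0.0039 -1.    ]
```

View pics/w1.png

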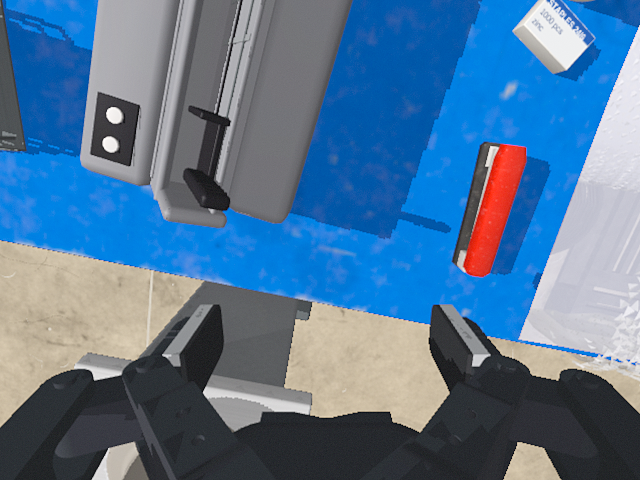

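w1 shows the side guide and fin at about (205,185) and the stapler at (492,210), but the far guide is out of view. I'll stop over the feeder for a second look.

Request:
{"fn": "jog_arm", "kwargs": {"deltas": [[[5.2,-2.8,0],0.09],[[5.2,-2.3,0],0],[[5.2,-2.3,0],0],[[0,0,0],0]]}}

```text
clock: 1.75
position: [0.5709, -0.0145, 0.2662]
tcp_rot: [-0.001, 0.998, 0.065, 0.002]
wrist_force: [-0.8, -1.0, -1.6]
width: 0.0854
```

```bash
python3 - <<'E'
from h import *
f,*_=wrist("pics/w2.png"); delta([.486,.284,.24],7.5)
E
```

```text
pos [ 0.5696 -0.0154  0.2665] yaw 7.39 tooldelta cm [ -4.45 -30.76   2.7 ] roll -0.002 tilt z [ 0.0039  0.0028 -1.    ]
```

View pics/w2.png

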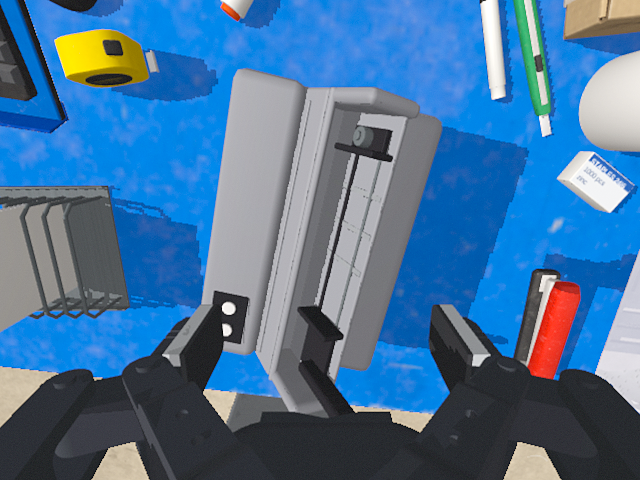

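```bash
python3 - <<'E'
import cv2,numpy as np
f=cv2.imread("pics/w2.png"); u=lambda a,k:cv2.resize(a,None,fx=k,fy=k,interpolation=cv2.INTER_CUBIC)
a=u(f[70:190,300:450],4); b=u(f[280:400,280:330+0],4)
cv2.imwrite("pics/w2c.png",np.hstack([a,b]))
E
```

```text
(no output)
```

View pics/w2c.png

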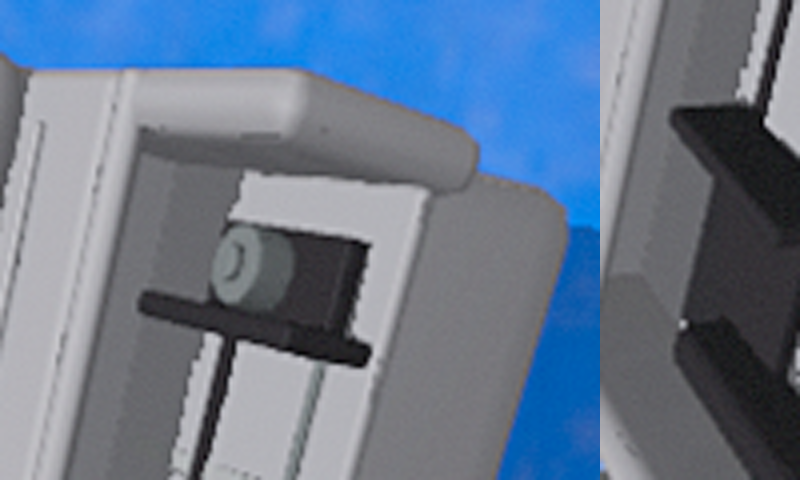

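The crop shows the far wall edge-on, from (335,147) to (392,160) in w2, with the bed's upper edge running (408,117)–(387,190). I'll put these in the feeder's axes.

```bash
python3 - <<'E'
from h import *
a=np.radians(5.1); ey=np.array([np.cos(a),-np.sin(a),0]); ex=np.array([-np.sin(a),-np.cos(a),0])
def show(n,X): print(n,X.round(4),"ex",(X@ex).round(4),"ey",(X@ey).round(4))
im,K=cam("top")
for n,c,z in [("hFL",(440,57),.088),("hNL",(409,465),.088),("hFR",(725,80),.088),("hNR",(703,488),.088),("fin tip",(662,415),.180),("bedtop far",(660,60),.144),("bedtop near",(635,450),.144),("far in end",(645,103),.144),("near guide",(632,342),.144)]:
    show("T "+n,onplane(K,im["R"],im["t"],(c[0]/3.4+170,c[1]/3.4+175),[0,0,z],[0,0,1]))
w=np.load("pics/w2.npz");K,R,t=w["K"],w["R"],w["t"]
for n,c,z in [("bedtop far",(408,117.5),.144),("bedtop mid",(387.5,190),.144),("far face top",(391.5,160.5),.147),("far face low",(335,147.5),.111),("near guide face top?",(326,337),.15),("near guide low",(298.5,307),.111),("flare far",(333,108),.115),("flare near",(316,190),.115),("hFL",(236,72),.088),("hFR",(438,118),.088),("hNR",(352,370),.088),("hNL",(205,345),.088)]:
    show("W2 "+n,onplane(K,R,t,c,[0,0,z],[0,0,1]))
w=np.load("pics/w1.npz");K,R,t=w["K"],w["R"],w["t"]
for n,c,z in [("fin top",(190,172),.18),("fin top b",(228,207),.18),("hNR",(283,221),.088),("hNL",(82,160),.088)]:
    show("W1 "+n,onplane(K,R,t,c,[0,0,z],[0,0,1]))
E
```

```text
T hFL [0.6852 0.0791 0.088 ] ex -0.1397 ey 0.6755
T hNL [0.4244 0.0998 0.088 ] ex -0.1371 ey 0.4139
T hFR [ 0.6657 -0.1039  0.088 ] ex 0.0443 ey 0.6723
T hNR [ 0.4076 -0.0804  0.088 ] ex 0.0438 ey 0.4132
T fin tip [ 0.4458 -0.051   0.18  ] ex 0.0112 ey 0.4485
T bedtop far [ 0.6633 -0.0589  0.144 ] ex -0.0003 ey 0.666
T bedtop near [ 0.4284 -0.037   0.144 ] ex -0.0012 ey 0.43
T far in end [ 0.6365 -0.049   0.144 ] ex -0.0078 ey 0.6384
T near guide [ 0.4914 -0.037   0.144 ] ex -0.0068 ey 0.4928
W2 bedtop far [ 0.6652 -0.0582  0.144 ] ex -0.0012 ey 0.6677
W2 bedtop mid [ 0.6151 -0.0531  0.144 ] ex -0.0017 ey 0.6174
W2 far face top [ 0.6359 -0.0517  0.147 ] ex -0.005 ey 0.638
W2 far face low [ 0.6388 -0.0126  0.111 ] ex -0.0443 ey 0.6374
W2 near guide face top? [ 0.4947 -0.0244  0.15  ] ex -0.0196 ey 0.4949
W2 near guide low [0.498 0.001 0.111] ex -0.0452 ey 0.496
W2 flare far [ 0.667  -0.0071  0.115 ] ex -0.0522 ey 0.665
W2 flare near [ 0.6044 -0.0019  0.115 ] ex -0.0518 ey 0.6022
W2 hFL [0.6859 0.0735 0.088 ] ex -0.1342 ey 0.6767
W2 hFR [ 0.6728 -0.0944  0.088 ] ex 0.0342 ey 0.6785
W2 hNR [ 0.4229 -0.0605  0.088 ] ex 0.0226 ey 0.4266
W2 hNL [0.4323 0.0899 0.088 ] ex -0.128 ey 0.4226
W1 fin top [ 0.4603 -0.0286  0.18  ] ex -0.0125 ey 0.461
W1 fin top b [ 0.4438 -0.0539  0.18  ] ex 0.0143 ey 0.4469
W1 hNR [ 0.4192 -0.0822  0.088 ] ex 0.0446 ey 0.4249
W1 hNL [0.4353 0.0952 0.088 ] ex -0.1335 ey 0.4251
```

Everything agrees: the bed's top edge puts the tray origin at ex=-0.041, the far face is at ey≈0.638 and the side guide at ey≈0.494. Now to hover over the pack.

Request:
{"fn": "jog_arm", "kwargs": {"deltas": [[[-0.9,-6.1,0.3],0],[[-0.9,-6.1,0.3],0],[[-0.9,-6.1,0.5],0],[[-0.9,-6.1,0.5],0],[[-0.9,-6.1,0.5],0],[[0,0,0],0]]}}

```text
clock: 2.6
position: [0.4811, 0.2803, 0.2474]
tcp_rot: [-0.001, 0.998, 0.058, 0.003]
wrist_force: [-0.6, 0.1, 0.3]
width: 0.0855
```

```bash
python3 - <<'E'
from h import *
f,K,R,t=wrist("pics/w3.png"); delta([.486,.284,.108],7.5)
g=f.copy()
e=np.radians(7.5);u=np.array([np.cos(e),np.sin(e),0]);v=np.array([-np.sin(e),np.cos(e),0]);c=np.array([.486,.284,.127])
q=np.array([proj(K,R,t,c+a*.052*u+b*.007*v) for a,b in((1,1),(1,-1),(-1,-1),(-1,1))]);print(q.round(1).tolist())
cv2.polylines(g,[q.astype(int)],True,(0,0,255),1); cv2.imwrite("pics/w3o.png",g)
E
```

```text
pos [0.482  0.2785 0.2477] yaw 6.5 tooldelta cm [ 0.37 -0.51 13.97] roll -0.017 tilt z [ 6.3e-03  5.0e-04 -1.0e+00]
[[310.1, 164.1], [330.1, 163.8], [331.7, 300.0], [313.8, 300.2]]
```

View pics/w3o.png

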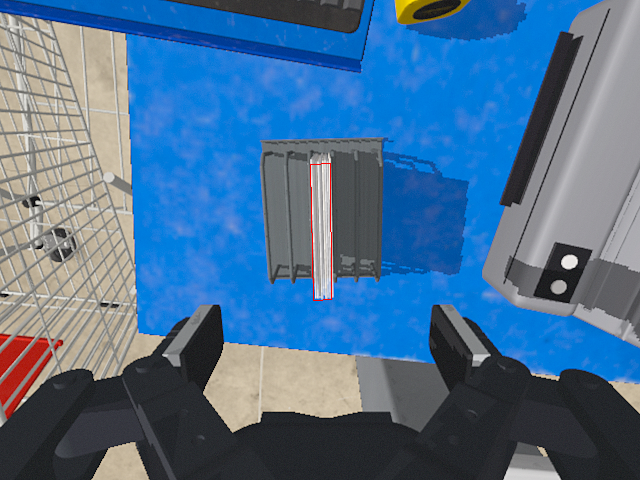

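The predicted outline (310–332, 164–300) matches the pack strip. I'll descend and grip.

Request:
{"fn": "jog_arm", "kwargs": {"deltas": [[[0.4,-0.5,2.0],-0.017],[[0,0,4.0],0],[[0,0,4.0],0],[[0,0,3.0],0],[[0,0,0.8],0],[[0,0,0],0]], "claw": 0.3}}

```text
clock: 3.4
position: [0.4909, 0.272, 0.111]
tcp_rot: [0.0, 0.998, 0.059, 0.007]
wrist_force: [-1.2, 0.7, 0.1]
width: 0.0597
```

```bash
python3 - <<'E'
from h import *
delta([.486,.284,.108],7.5); print(st()[2]["width"],st()[2]["wrist_force"])
E
```

```text
pos [0.4909 0.272  0.111 ] yaw 6.73 tooldelta cm [-0.35 -1.25  0.29] roll -0.013 tilt z [ 1.320e-02 -1.000e-04 -9.999e-01]
0.05973229894145574 [-1.20331223  0.67075108  0.06687802]
```

Request:
{"fn": "jog_arm", "kwargs": {"deltas": [[[-0.3,-1.2,0.2],-0.013],[[0,0,0],0]]}}

```text
clock: 3.65
position: [0.4878, 0.2841, 0.1114]
tcp_rot: [-0.0, 0.998, 0.065, 0.009]
wrist_force: [0.4, 0.4, -0.1]
width: 0.0598
```

```bash
python3 - <<'E'
from h import *
delta([.486,.284,.108],7.5)
E
```

```text
pos [0.4878 0.2841 0.1114] yaw 7.46 tooldelta cm [-0.18 -0.01  0.33] roll -0.001 tilt z [ 0.0172  0.0016 -0.9999]
```

Request:
{"fn": "jog_arm", "kwargs": {"deltas": [[[0,0,0.3],0],[[0,0,0],0],[[0,0,0],0],[[0,0,0],0]], "claw": 1, "grip_force": 35}}

```text
clock: 4.15
position: [0.4883, 0.2848, 0.1096]
tcp_rot: [-0.001, 0.998, 0.066, 0.01]
wrist_force: [0.0, 0.3, -0.8]
width: 0.0143
```

```bash
python3 - <<'E'
from h import *
delta([.486,.284,.108],7.5); print(st()[2]["width"],st()[2]["wrist_force"])
E
```

```text
pos [0.4883 0.2848 0.1096] yaw 7.53 tooldelta cm [-0.24  0.05  0.15] roll 0.001 tilt z [ 0.0198  0.0024 -0.9998]
0.014335599317267264 [ 0.03673254  0.2554781  -0.7957289 ]
```

Gripped, with the jaws at 14.3 mm. Lift and carry over to the tray.

Request:
{"fn": "jog_arm", "kwargs": {"deltas": [[[0,0,-4.0],0],[[0,0,-6.0],0],[[0,0,-5.0],0],[[1.1,5.9,0],0],[[1.1,5.9,0],0],[[1.1,5.9,0],0],[[1.1,5.9,0],0],[[0.8,4.5,0],0]]}}

```text
clock: 5.15
position: [0.5748, 0.0083, 0.2637]
tcp_rot: [-0.0, 0.998, 0.069, 0.008]
wrist_force: [-0.3, -0.1, -0.9]
width: 0.014
```

Request:
{"fn": "jog_arm", "kwargs": {"deltas": [[[0,0,0],0.11],[[0,0,0],0.11],[[0,0,0],0]]}}

```text
clock: 5.52
position: [0.575, 0.0034, 0.2619]
tcp_rot: [-0.001, 0.999, -0.047, 0.007]
wrist_force: [-0.0, 0.5, -1.6]
width: 0.0142
```

```bash
python3 - <<'E'
from h import *
delta([.5845,-.013,.22],-5.1); print(st()[2]["width"],st()[2]["wrist_force"])
im,K=cam("side"); cv2.imwrite("pics/s1.png",cv2.resize(im["frame"][130:330,220:420],None,fx=3,fy=3,interpolation=cv2.INTER_CUBIC))
E
```

```text
pos [0.575  0.0034 0.2619] yaw -5.35 tooldelta cm [1.05 1.55 4.2 ] roll -0.004 tilt z [ 0.0133  0.0012 -0.9999]
0.01416185591100916 [-0.03379389  0.4879673  -1.56548428]
```

View pics/s1.png

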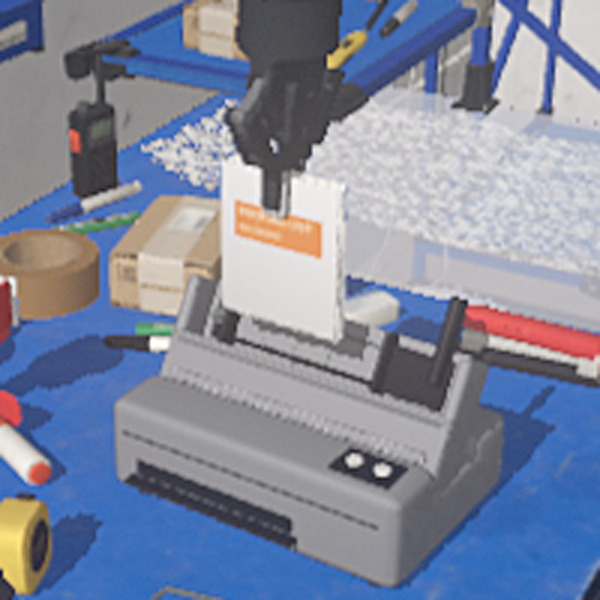

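The side view shows the pack held upright over the tray, with its banded face corners at about (225,160), (345,180), (222,320) and (338,340) in the crop. Next I'll check where the pack sits relative to the TCP.

```bash
python3 - <<'E'
from h import *
im,K=cam("side"); p,T,s=st()
a=np.radians(5.1); ey=np.array([np.cos(a),-np.sin(a),0]); ex=np.array([-np.sin(a),-np.cos(a),0])
for c in [(225,160),(345,180),(222,320),(338,340)]:
    X=onplane(K,im["R"],im["t"],(c[0]/3+220,c[1]/3+130),p-.007*ex,ex); print((X@ex).round(4),(X@ey).round(4),X[2].round(4),"rel tcp ey",((X-p)@ey).round(4))
print("tcp",p@ex,p@ey)
E
```

```text
-0.0619 0.6184 0.2816 rel tcp ey 0.0461
-0.0619 0.5124 0.2902 rel tcp ey -0.06
-0.0619 0.6216 0.1426 rel tcp ey 0.0492
-0.0619 0.5132 0.1573 rel tcp ey -0.0592
tcp -0.05486605985327033 0.5723772635673244
```

```bash
python3 - <<'E'
from h import *
im,K=cam("side"); p,T,s=st(); f=im["frame"]
a=np.radians(5.1); ey=np.array([np.cos(a),-np.sin(a),0]); ex=np.array([-np.sin(a),-np.cos(a),0])
P=lambda u:(lambda X:(round(X@ey-p@ey,4),round(X[2]-p[2],4)))(onplane(K,im["R"],im["t"],u,p-.007*ex,ex))
h=cv2.cvtColor(f,cv2.COLOR_BGR2HSV); m=cv2.inRange(h,(0,90,150),(25,255,255)); m[:, :280]=0; m[:,345:]=0; m[:180]=0;m[230:]=0
c=max(cv2.findContours(m,0,2)[0],key=cv2.contourArea); q=cv2.approxPolyDP(c,3,True)[:,0]
print("band",[(tuple(x.tolist()),P(x)) for x in q])
g=f.min(2).astype(int)
for r in range(195,240,8): print(r,g[r,288:300].tolist(),g[r,326:340].tolist())
for c in (298,305,320,328): print(c,g[228:250,c].tolist())
cv2.imwrite("pics/s1x.png",cv2.resize(f[175:255,280:350],None,fx=7.5,fy=7.5,interpolation=0))
E
```

```text
band [((298, 197), (np.float64(0.0376), np.float64(-0.0125))), ((298, 207), (np.float64(0.0375), np.float64(-0.0378))), ((326, 215), (np.float64(-0.0392), np.float64(-0.0379))), ((325, 204), (np.float64(-0.0357), np.float64(-0.0116))), ((311, 205), (np.float64(0.0016), np.float64(-0.0235)))]
195 [88, 82, 76, 73, 61, 180, 228, 228, 228, 230, 231, 232] [235, 235, 236, 235, 236, 237, 229, 214, 204, 195, 214, 208, 201, 196]
203 [172, 176, 153, 121, 121, 169, 224, 228, 228, 214, 136, 89] [223, 234, 234, 233, 232, 234, 218, 224, 199, 185, 186, 186, 185, 183]
211 [133, 131, 132, 132, 125, 165, 222, 224, 221, 220, 221, 222] [87, 195, 230, 232, 230, 234, 230, 195, 211, 194, 184, 185, 184, 185]
219 [128, 108, 108, 93, 82, 134, 213, 220, 218, 218, 217, 219] [225, 225, 226, 226, 227, 229, 199, 157, 204, 193, 183, 184, 186, 189]
227 [107, 103, 100, 92, 171, 185, 209, 215, 215, 213, 214, 216] [222, 222, 222, 223, 226, 222, 164, 183, 189, 112, 66, 71, 93, 91]
235 [96, 144, 154, 122, 117, 111, 104, 86, 69, 67, 62, 53] [219, 219, 219, 220, 221, 224, 214, 189, 184, 214, 223, 218, 214, 203]
298 [214, 213, 214, 217, 211, 165, 68, 62, 64, 60, 56, 57, 73, 99, 94, 68, 140, 161, 163, 164, 147, 154]
305 [215, 216, 215, 214, 214, 214, 224, 213, 151, 96, 115, 158, 178, 174, 175, 179, 139, 53, 146, 173, 159, 159]
320 [221, 219, 220, 218, 218, 218, 217, 217, 217, 215, 218, 210, 168, 116, 105, 106, 151, 178, 176, 178, 167, 116]
328 [222, 221, 222, 221, 221, 219, 220, 219, 218, 218, 218, 217, 218, 229, 209, 121, 103, 121, 161, 180, 175, 174]
```

View pics/s1x.png

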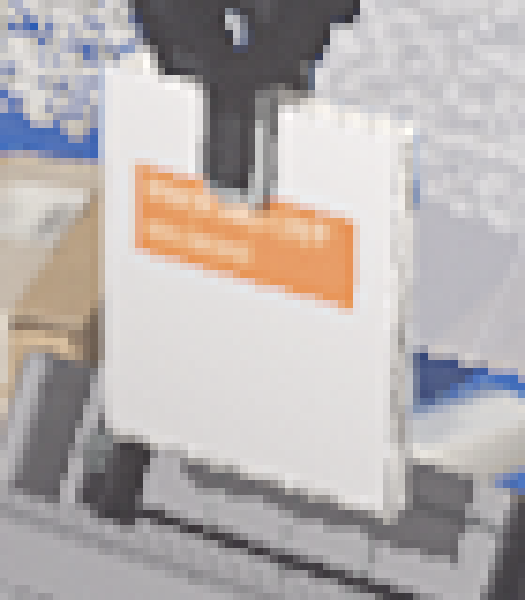

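The band's edges are level and centred on the grip, so the pack is straight in the jaws, with its centre about 3 mm nearer than the TCP. Now align over the throat.

Request:
{"fn": "jog_arm", "kwargs": {"deltas": [[[1.1,1.5,0.5],0],[[0,0,2.0],0],[[0,0,0],0]]}}

```text
clock: 6.05
position: [0.5864, -0.0135, 0.2367]
tcp_rot: [-0.001, 0.999, -0.044, 0.007]
wrist_force: [-1.5, 0.9, -2.2]
width: 0.014
```

```bash
python3 - <<'E'
from h import *
delta([.5852,-.0131,.202],-5.1); print(st()[2]["width"],st()[2]["wrist_force"])
E
```

```text
pos [ 0.5864 -0.0135  0.2367] yaw -5.0 tooldelta cm [-0.17 -0.02  3.46] roll 0.002 tilt z [ 1.460e-02  9.000e-04 -9.999e-01]
0.014006342474212202 [-1.50090792  0.94831234 -2.19747194]
```

Request:
{"fn": "jog_arm", "kwargs": {"deltas": [[[-0.1,0,1.5],0],[[0,0,1.2],0],[[0,0,0.7],0],[[0,0,0],0]]}}

```text
clock: 6.55
position: [0.5864, -0.0134, 0.2011]
tcp_rot: [-0.001, 0.999, -0.043, 0.008]
wrist_force: [-0.6, 3.0, -0.6]
width: 0.0141
```

```bash
python3 - <<'E'
from h import *
delta([.5852,-.0131,.202],-5.1); print(st()[2]["width"],st()[2]["wrist_force"])
E
```

```text
pos [ 0.5864 -0.0134  0.2011] yaw -4.98 tooldelta cm [-0.12 -0.02 -0.09] roll 0.002 tilt z [ 0.0155  0.0017 -0.9999]
0.014137603204519041 [-0.63741454  3.00785551 -0.57560864]
```

Request:
{"fn": "jog_arm", "kwargs": {"deltas": [[[0,-0.3,0.3],0],[[0,0,0.3],0]]}}

```text
clock: 6.8
position: [0.5868, -0.0104, 0.1956]
tcp_rot: [-0.001, 0.999, -0.043, 0.008]
wrist_force: [-2.6, 3.7, 5.2]
width: 0.0141
```

```bash
python3 - <<'E'
from h import *
delta([.5852,-.0131,.202],-5.1); print(st()[2]["width"],st()[2]["wrist_force"],st()[2]["torque"])
E
```

```text
pos [ 0.5868 -0.0104  0.1956] yaw -4.96 tooldelta cm [-0.12  0.29 -0.65] roll 0.002 tilt z [ 0.0161  0.0011 -0.9999]
0.014091899485214363 [-2.56283953  3.73621611  5.21248089] [ 0.902408    0.51659488 -0.08824119]
```

Light contact with the bed, with the pack's foot in the throat. I'll open to about 36 mm so the fingers still cage the pack.

Request:
{"fn": "jog_arm", "kwargs": {"deltas": [[[0,0,0],0],[[0,0,0],0],[[0,0,0],0]], "claw": 0.58}}

```text
clock: 7.18
position: [0.5876, -0.0111, 0.196]
tcp_rot: [-0.0, 0.999, -0.043, 0.009]
wrist_force: [-0.9, 0.1, 0.5]
width: 0.0362
```

```bash
python3 - <<'E'
from h import *
delta([.5852,-.0131,.202],-5.1); print(st()[2]["width"],st()[2]["wrist_force"],st()[2]["torque"])
im,K=cam("side"); cv2.imwrite("pics/s2.png",cv2.resize(im["frame"][150:300,240:400],None,fx=4,fy=4,interpolation=cv2.INTER_CUBIC))
E
```

```text
pos [ 0.5876 -0.0111  0.196 ] yaw -4.95 tooldelta cm [-0.22  0.22 -0.6 ] roll 0.003 tilt z [ 1.860e-02 -6.000e-04 -9.998e-01]
0.03622635456361806 [-0.90900494  0.14693315  0.47078005] [-0.00038819  0.04284164  0.01674572]
```

View pics/s2.png

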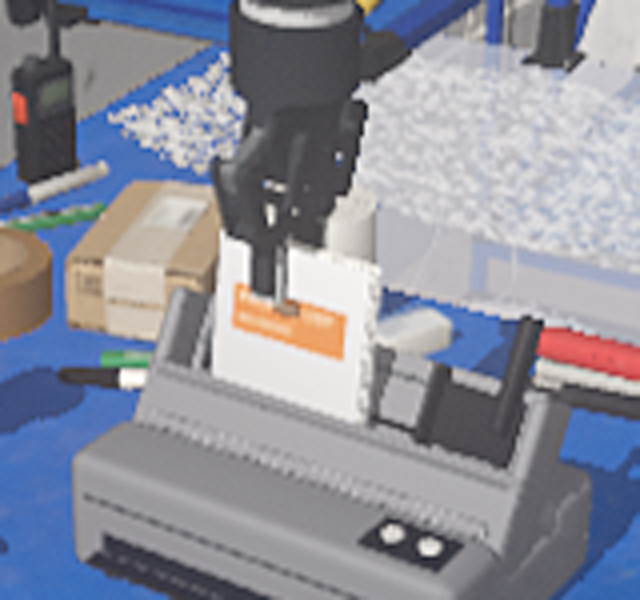

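The pack stands in the throat within the open fingers (front face about (215–380, 240–420) in the crop). Now I'll walk its top back onto the bed with the front finger.

Request:
{"fn": "jog_arm", "kwargs": {"deltas": [[[-0.1,0.8,0],0],[[0,0.8,0.1],0],[[0,0.8,0.2],0],[[0,0.8,0.2],0]]}}

```text
clock: 7.72
position: [0.5839, -0.0453, 0.1909]
tcp_rot: [0.0, 0.999, -0.043, 0.01]
wrist_force: [0.4, -0.6, 0.6]
width: 0.0359
```

```bash
python3 - <<'E'
from h import *
delta([.5820,-.0751,.185],-5.1); print(st()[2]["width"],st()[2]["wrist_force"],st()[2]["torque"])
E
```

```text
pos [ 0.5839 -0.0453  0.1909] yaw -4.94 tooldelta cm [0.06 2.99 0.59] roll 0.003 tilt z [ 0.0192 -0.0011 -0.9998]
0.03587790145029061 [ 0.38166624 -0.55036874  0.64747135] [-0.02220853  0.0302629   0.00184817]
```

Request:
{"fn": "jog_arm", "kwargs": {"deltas": [[[0,0.8,0.2],0],[[0,0.8,0.2],0],[[0,0.7,0.1],0],[[0,0.4,0],0]]}}

```text
clock: 8.22
position: [0.5815, -0.0717, 0.1849]
tcp_rot: [-0.003, 0.999, -0.044, 0.009]
wrist_force: [2.9, 18.7, 0.2]
width: 0.0358
```

```bash
python3 - <<'E'
from h import *
delta([.5820,-.0751,.185],-5.1); print(st()[2]["width"],st()[2]["wrist_force"],st()[2]["torque"])
im,K=cam("side"); p,T,s=st(); f=im["frame"]
a=np.radians(5.1); ey=np.array([np.cos(a),-np.sin(a),0]); ex=np.array([-np.sin(a),-np.cos(a),0])
h=cv2.cvtColor(f,cv2.COLOR_BGR2HSV); m=cv2.inRange(h,(5,90,150),(20,255,255)); m[:, :280]=0; m[:,345:]=0; m[:180]=0;m[250:]=0
c=max(cv2.findContours(m,0,2)[0],key=cv2.contourArea); q=cv2.approxPolyDP(c,3,True)[:,0]
# pack front plane if home: tray x=-14
xt=np.cos(np.pi/6)*ex-np.array([0,0,.5]); zt=.5*ex+np.array([0,0,np.cos(np.pi/6)]); o=ex*-.041+np.array([0,0,.075])
for u in q:
    X=onplane(K,im["R"],im["t"],u,o-.014*xt,xt); print(u,"ey",(X@ey).round(4),"zt",((X-o)@zt).round(4))
cv2.imwrite("pics/s3.png",f)
E
```

```text
pos [ 0.5815 -0.0717  0.1849] yaw -5.02 tooldelta cm [ 0.08  0.34 -0.01] roll 0.001 tilt z [ 0.0189  0.0052 -0.9998]
0.0357858302257265 [ 2.85962181 18.72710905  0.24823841] [ 3.22580802 -0.59059765 -0.05115072]
[307 221] ey 0.6206 zt 0.0933
[303 230] ey 0.6243 zt 0.0691
[330 238] ey 0.5462 zt 0.0698
[333 228] ey 0.5461 zt 0.095
```

Firm against the bed. The band sits at tray z of 69–94 mm, exactly what a fully home pack should show, and the pack centre is at ey≈0.583. Back off and lift clear.

Request:
{"fn": "jog_arm", "kwargs": {"deltas": [[[0,-0.7,0],0],[[0,0,-2.5],0],[[0,0,-4.0],0],[[0,0,0],0]]}}

```text
clock: 8.78
position: [0.5809, -0.0642, 0.2513]
tcp_rot: [-0.003, 0.999, -0.043, 0.009]
wrist_force: [-0.8, 0.4, -1.0]
width: 0.0358
```

```bash
cat > chk.py <<'E'
from h import *
im,K=cam("side"); p,T,s=st(); f=im["frame"]
a=np.radians(5.1); ey=np.array([np.cos(a),-np.sin(a),0]); ex=np.array([-np.sin(a),-np.cos(a),0])
xt=np.cos(np.pi/6)*ex-np.array([0,0,.5]); zt=.5*ex+np.array([0,0,np.cos(np.pi/6)]); o=ex*-.041+np.array([0,0,.075])
if __name__=="__main__":
    h=cv2.cvtColor(f,cv2.COLOR_BGR2HSV); m=cv2.inRange(h,(5,90,150),(20,255,255)); m[:, :280]=0; m[:,345:]=0; m[:180]=0;m[250:]=0
    c=max(cv2.findContours(m,0,2)[0],key=cv2.contourArea); q=cv2.approxPolyDP(c,3,True)[:,0]
    for u in q:
        X=onplane(K,im["R"],im["t"],u,o-.014*xt,xt); print(u,"ey",(X@ey).round(4),"zt",((X-o)@zt).round(4))
    print(s["wrist_force"].round(2))
E
python3 chk.py; python3 - <<'E'
from chk import *
# top view from current: fin
f,K,R,t=wrist("pics/w4.png")
im,K=cam("top"); g=im["frame"]; cv2.imwrite("pics/top2.png",g)
delta(ex*(-.041+.045)+ey*.42+np.array([0,0,.25]),84.9-0)
E
```

```text
[307 221] ey 0.6206 zt 0.0933
[305 231] ey 0.618 zt 0.0682
[330 238] ey 0.5462 zt 0.0698
[333 228] ey 0.5461 zt 0.095
[-0.4   0.57 -0.84]
pos [ 0.5789 -0.0637  0.2468] yaw -4.96 tooldelta cm [-16.22  -0.84  -0.45] roll -1.568 tilt z [ 0.0097  0.0079 -0.9999]
```

The pack stayed home after release. One gentle seating press on its top edge with shut fingers.

Request:
{"fn": "jog_arm", "kwargs": {"deltas": [[[0,0.2,1.5],0],[[0,0,1.5],0],[[0,0,1.0],0],[[0,0,0],0]], "claw": 1, "grip_force": 20}}

```text
clock: 9.48
position: [0.5774, -0.0653, 0.2003]
tcp_rot: [-0.005, 0.999, -0.043, 0.001]
wrist_force: [0.5, 0.5, 0.5]
width: -0.0
```

Request:
{"fn": "jog_arm", "kwargs": {"deltas": [[[0,0,0.2],0],[[0,0,0.2],0]]}}

```text
clock: 9.72
position: [0.5781, -0.0654, 0.1985]
tcp_rot: [-0.004, 0.999, -0.043, 0.003]
wrist_force: [-6.8, 1.4, 16.0]
width: 0.0002
```

Contact came at tip height 0.188 m, as expected for a seated pack. Lift and go outside the fin.

Request:
{"fn": "jog_arm", "kwargs": {"deltas": [[[0,0,-3.0],0],[[0,0,-2.5],0],[[-5.5,0,0],0],[[-5.5,0,0],0],[[-5.0,0,0],0],[[0,0,0],0]]}}

```text
clock: 10.48
position: [0.4156, -0.052, 0.2562]
tcp_rot: [-0.003, 0.999, -0.043, 0.007]
wrist_force: [0.6, -0.4, 0.7]
width: 0.0
```

```bash
python3 chk.py; python3 - <<'E'
from chk import *
print(p@ex,p@ey); delta(ex*.008+ey*.413+np.array([0,0,.181]),-5.1)
E
```

```text
[307 221] ey 0.6206 zt 0.0933
[305 231] ey 0.618 zt 0.0682
[330 238] ey 0.5462 zt 0.0698
[333 228] ey 0.5461 zt 0.095
[-0.3   0.64 -0.6 ]
0.015290725358155018 0.4218530982572987
pos [ 0.4188 -0.0527  0.2566] yaw -4.94 tooldelta cm [-1.   -0.68  7.55] roll 0.003 tilt z [ 0.0161  0.0054 -0.9999]
```

Request:
{"fn": "jog_arm", "kwargs": {"deltas": [[[-1.2,-0.7,1.0],0],[[0,0,2.5],0],[[0,0,2.5],0],[[0,0,1.4],0],[[0,0,0],0]]}}

```text
clock: 11.2
position: [0.4171, -0.046, 0.1819]
tcp_rot: [-0.002, 0.999, -0.043, 0.012]
wrist_force: [-0.3, -0.6, 0.0]
width: 0.0001
```

```bash
python3 - <<'E'
from chk import *
print("r",p@ex+.041,"ey",p@ey,p[2],s["wrist_force"].round(2)); delta(ex*.008+ey*.463+np.array([0,0,.181]),-5.1)
E
```

```text
r 0.0498288314197676 ey 0.41991267909208263 0.18244495249914996 [ 0.08  0.57 -0.93]
pos [ 0.4175 -0.0461  0.1824] yaw -4.91 tooldelta cm [ 4.3  -0.07  0.25] roll 0.003 tilt z [ 0.0254  0.0029 -0.9997]
```

Request:
{"fn": "jog_arm", "kwargs": {"deltas": [[[0.5,0,0],0],[[0.5,0,0],0],[[0.5,0,0],0],[[0.5,0,0],0],[[0.5,0,0],0],[[0.5,0,0],0]]}}

```text
clock: 12.0
position: [0.4496, -0.0492, 0.1843]
tcp_rot: [-0.002, 0.999, -0.043, 0.012]
wrist_force: [-3.2, -0.4, -0.5]
width: 0.0
```

```bash
python3 - <<'E'
from chk import *
print("r",p@ex+.041,"ey",p@ey,p[2],s["wrist_force"].round(2)); delta(ex*.008+ey*.463+np.array([0,0,.181]),-5.1)
E
```

```text
r 0.050043192741393065 ey 0.4528118177219606 0.18433215151864102 [-0.77  0.13 -1.42]
pos [ 0.4502 -0.0493  0.1843] yaw -4.9 tooldelta cm [ 1.01 -0.1   0.36] roll 0.004 tilt z [ 0.0256  0.0023 -0.9997]
```

Pushing the guide at about 3 N. Now smaller steps, watching the force.

Request:
{"fn": "jog_arm", "kwargs": {"deltas": [[[0.3,0,0],0],[[0.3,0,0.1],0],[[0.3,0,0.1],0]]}}

```text
clock: 12.42
position: [0.4602, -0.0501, 0.183]
tcp_rot: [-0.002, 0.999, -0.043, 0.013]
wrist_force: [-2.7, -0.3, 0.9]
width: -0.0
```

Request:
{"fn": "jog_arm", "kwargs": {"deltas": [[[0.2,0,0],0],[[0.2,0,0],0]]}}

```text
clock: 12.68
position: [0.4644, -0.0505, 0.183]
tcp_rot: [-0.002, 0.999, -0.043, 0.013]
wrist_force: [-2.3, -0.9, 0.2]
width: -0.0003
```

Request:
{"fn": "jog_arm", "kwargs": {"deltas": [[[0.2,0,0],0]]}}

```text
clock: 12.8
position: [0.4653, -0.0506, 0.1829]
tcp_rot: [-0.002, 0.999, -0.043, 0.012]
wrist_force: [-10.8, -0.4, 6.6]
width: 0.0002
```

Request:
{"fn": "jog_arm", "kwargs": {"deltas": [[[0.1,0,0],0]]}}

```text
clock: 12.92
position: [0.4653, -0.0506, 0.1829]
tcp_rot: [-0.002, 0.999, -0.042, 0.01]
wrist_force: [-6.7, -0.8, 5.2]
width: 0.0
```

```bash
python3 chk.py; python3 - <<'E'
from chk import *
print("r",p@ex+.041,"ey",p@ey,p[2],s["wrist_force"].round(2))
E
```

```text
[306 222] ey 0.6225 zt 0.0903
[303 230] ey 0.6243 zt 0.0691
[330 237] ey 0.5469 zt 0.0721
[333 228] ey 0.5461 zt 0.095
[-8.2  -0.78  5.29]
r 0.04998797519672254 ey 0.4679220058664515 0.1829376761925993 [-6.31 -0.13  4.24]
```

The guide stopped: no advance at 6–8 N, with a gap of about 106 mm, which is the pack plus its film edges. I'll back off sideways, lift and look.

Request:
{"fn": "jog_arm", "kwargs": {"deltas": [[[-1.0,0,0],0],[[-1.5,0,0],0],[[0,0,-4.0],0],[[0,0,-4.0],0],[[-4.0,4.0,0],0],[[0,0,0],0]]}}

```text
clock: 13.78
position: [0.3915, -0.0852, 0.2638]
tcp_rot: [-0.001, 0.999, -0.042, 0.013]
wrist_force: [0.0, -0.1, -0.6]
width: -0.0003
```

```bash
python3 chk.py; python3 - <<'E'
from chk import *
print(p,s["wrist_force"].round(2))
g=cam("top")[0]["frame"]; k=lambda x,s:cv2.resize(x,None,fx=s,fy=s,interpolation=cv2.INTER_CUBIC)
A=k(g[180:325,285:390],4); B=k(f[190:335,250:350],4)
cv2.imwrite("pics/end.png",np.hstack([A[:560,:400],B[:560,:400]]))
a0=cv2.imread("pics/top0.png"); d=cv2.absdiff(a0,g).max(2)
for n,(x,y,w,h_) in dict(stapler=(450,258,35,72),tape=(225,185,37,28),box=(447,202,38,28)).items(): print(n,(d[y:y+h_,x:x+w]>40).sum())
E
```

```text
[306 222] ey 0.6225 zt 0.0903
[303 230] ey 0.6243 zt 0.0691
[330 237] ey 0.5469 zt 0.0721
[333 228] ey 0.5461 zt 0.095
[-0.05 -0.6   0.33]
[ 0.39358463 -0.08430997  0.26397725] [0.31 0.48 0.04]
stapler 1070
tape 85
box 37
```

View pics/end.png

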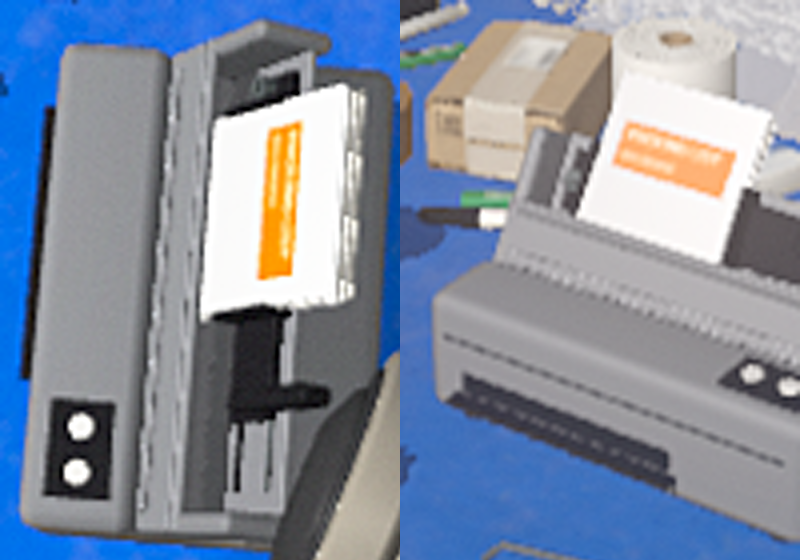

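The final view shows the pack lying on the bed, the guide against its near edge and the far guide behind its far edge. The band's slope might hint at a slight in-plane tilt, so I'll check it at subpixel level.

```bash
cat > sub.py <<'E'
from chk import *
def an(f,lab):
    S=cv2.cvtColor(f,cv2.COLOR_BGR2HSV)[:,:,1].astype(float)
    def cross(col,y0,y1,up):
        v=S[y0:y1,col]; i=[k for k in range(len(v)-1) if ((v[k]<75)!=(v[k+1]<75)) and ((v[k+1]>v[k])==up)]
        return [y0+k+(75-v[k])/(v[k+1]-v[k]) for k in i]
    out={}
    for nm,up in(("top",True),("bot",False)):
        L=[]
        for c in range(309,329):
            e=cross(c,214,246,up)
            if e: 
                y=e[0] if up else e[-1]
                X=onplane(K,im["R"],im["t"],(c,y),o-.014*xt,xt); L.append([X@ey,(X-o)@zt])
        L=np.array(L); pf=np.polyfit(L[:,0],L[:,1],1); r=L[:,1]-np.polyval(pf,L[:,0]); k=abs(r)<.002
        pf=np.polyfit(L[k,0],L[k,1],1); print(lab,nm,"slope mrad",(pf[0]*1e3).round(1),"zt@.583",np.polyval(pf,.583).round(4),"n",k.sum(),"rms",r[k].std().round(4))
    # near / far edges of the white face along rows of constant zt
    g=f.min(2).astype(float)
    for z in(.1,.06,.05):
        pr=[]
        ys=np.arange(.50,.66,.0005); uv=proj(K,im["R"],im["t"],np.array([o-o@ey*ey+y*ey-.014*xt+z*zt for y in ys]))
        v=cv2.remap(g.astype(np.float32),uv[:,0].astype(np.float32)[None],uv[:,1].astype(np.float32)[None],1)[0]
        d=np.gradient(cv2.GaussianBlur(v[None],(1,9),0)[0] if 0 else np.convolve(v,np.ones(7)/7,"same"))
        print(lab,"z",z,"far edge",ys[100+np.argmin(d[100:-8])+0] if 1 else 0,"near",ys[8+np.argmax(d[8:120])])
an(cv2.imread("pics/s3.png"),"before"); an(f,"now")
E
python3 sub.py
```

```text
before top slope mrad 9.6 zt@.583 0.0961 n 20 rms 0.0003
before bot slope mrad 3.6 zt@.583 0.0675 n 20 rms 0.0003
before z 0.1 far edge 0.635999999999985 near 0.5264999999999971
before z 0.06 far edge 0.6374999999999849 near 0.5304999999999966
before z 0.05 far edge 0.6379999999999848 near 0.526999999999997
now top slope mrad 6.4 zt@.583 0.0959 n 20 rms 0.0003
now bot slope mrad 2.0 zt@.583 0.0672 n 20 rms 0.0003
now z 0.1 far edge 0.635999999999985 near 0.5319999999999965
now z 0.06 far edge 0.6374999999999849 near 0.5334999999999963
now z 0.05 far edge 0.6379999999999848 near 0.5334999999999963
```

```bash
python3 - <<'E'
from chk import *
a=cv2.imread("pics/side0.png"); r=lambda i:cv2.inRange(cv2.cvtColor(i,cv2.COLOR_BGR2HSV),(172,120,80),(180,255,255))[225:260,370:430]
print("stapler red side view",(r(a)>0).sum(),(r(f)>0).sum(), np.argwhere(r(a)>0).mean(0) if r(a).any() else 0,np.argwhere(r(f)>0).mean(0) if r(f).any() else 0)
r=lambda i:cv2.inRange(i,(0,0,120),(70,70,255))[225:260,370:430]
print(np.argwhere(r(a)>0).mean(0),np.argwhere(r(f)>0).mean(0))
print(bot.job_done())
E
```

```text
stapler red side view 52 70 [17.71153846 32.34615385] [17.68571429 32.05714286]
[20.8 34.2] [20.33333333 32.33333333]
the job is handed in; nothing more can be done
None
```

I took the pack from the sorter and lowered it into the throat. The front finger leaned it back onto the bed, and I seated it with a light press of about 16 N on its top edge. I then pushed the side guide in by its fin with the fingers shut. It moved at about 2–3 N, then stopped at 6–11 N with no further advance. I backed the arm away and handed the job in at about 14 s of the 42 s limit.

**Last checks**
- **Seating:** the band sits about 67–96 mm up the tray, against about 69–94 mm expected if home. It is level to within about 6 mrad, and it stayed in place after release.
- **Fit:** the pack's edges measured 0.5335 and 0.6375 m across the tray, which is 104 mm. The far edge is on the far guide's face (about 0.638 m) and the side guide is against the near edge. "No play" rests on the felt stop and these edges, which are good to about 2 mm.
- **Bystanders:** the tape measure and staple box look unchanged in the top view. The stapler's patch of that view did change; I took this to be the arm over it but did not look. In the side view its red patch is in the same place to within a pixel on one colour mask and about two on another.

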